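# Fit the grinder spacer with sprung tongs

### The arm

A 7-joint arm with a two-finger parallel gripper is mounted at the origin on a cart in front of the work surface, level with it; the furniture and walls round the work are solid. World frame = base frame: x ahead of the robot, y to its left, z up, the work surface at z = 0. Lengths are in mm, angles in degrees, forces in N, time in s.
With the tool pointing down it reaches from about 425 to 800 mm from the base axis. Payload 8.3 kg.
Tool frame: the origin (TCP) lies at the very end of the fingers, on their centre line; the grasp point (between the pads) lies 19 mm behind it (robot.grasp_offset is the distance from the TCP to the grasp point, in mm); z points along the fingers, y is the line along which they close (so a half turn about z gives the same grasp; the last joint's range is limited). The gripper opens to 85 mm and grips with 20 to 120 N. Pads are 22 mm wide; open, the fingers measure 114 mm over their backs; the gripper's body (76 mm by 85 mm) begins 54 mm behind the grasp point. The pads swing forward as they close: fully open they stand 13 mm farther back than shut.
Start: joints at [-80.266, 21.967, 0.94, 78.501, -0.361, 79.538, -2.664], TCP at [144.136, 608.133, 204.779] pointing down, gripper open.
Joint ranges: [-169.22, 169.22], [-14.56, 117.87], [-87.37, 89.26], [10.42, 133.3], [-82.24, 262.24], [0.94, 117.77], [-172.7, 172.7]. Speed limits (degrees/s): [136.94, 136.94, 172.46, 172.46, 180, 180, 180].

### API

Orientations are given as [roll, pitch, yaw] about the fixed x, y, z axes, in that order (R = Rz(yaw) Ry(pitch) Rx(roll)).
In Python, from station import sensors, eyes, hand_in, robot gives the robot as it stands.
- The arm moves only by the shell command python3 -m pendant 'ROWS' [FORCE]. ROWS is JSON, a list of rows, each an object with "delta_rot": the turn, a rotation vector about the tool's x, y, z in degrees, a list of three; "linear": the shift along the tool's x, y, z in cm, a list of three; "gripper": the closure, from -1 (fully open) to 1 (shut). In form: [{"delta_rot": [wx, wy, wz], "linear": [tx, ty, tz], "gripper": gripper}, ...]. A call has 1 to 10 rows; each row shifts and turns the commanded pose from where the row before left it, along the tool's axes as they then stand; what a row does not reach is not made up. A row lasts 1/8 s, in which the tool goes at most 62.5 mm and 10.7 degrees, less where a joint would pass 70% of its speed; a pose out of reach is approached as far as the arm can. A call with a gripper value outside its range is refused whole. The fingers move at their own pace and stop on an object; FORCE is the grip in N (left out, the last holds). Time passes only in rows, so rows that do not move let the fingers close. It gives the time, the measured TCP pose, the force, the opening and the grip force at its end, in the units of the state.
- sensors.read_state(): the state, without advancing time (a new reading comes with each control period).
- eyes.capture(name): name is "scene" or "side" or "wrist"; returns a dict with "pixels" (400x640x3 uint8, red, green, blue), "intrinsics" (3x3 intrinsics, pixels), "D" ([k1, k2, p1, p2, k3] as OpenCV has them; the pictures are not rectified), "extrinsics" (4x4, takes a point from camera to world coordinates). Camera axes: x right, y down, z forward; pixel columns grow to the right and rows downward; lengths in mm; the calibration is good to about 2 mm. A picture is of the moment at which its call begins. There is no depth.
- hand_in(): hands the job in; it is judged then, once.
The state is a dict: "time_s": time; "joints": joint angles; "joint_vel": joint speeds; "effort": joint torques, N m; "eef_pos": TCP position; "tool_rot": TCP orientation; "force": force on the tool from outside, world axes, zero at the start; "torque": the same for the moment, N m; "gripper_width": finger opening in mm; "grasp_force": force on a finger pad.
Only numpy, scipy, OpenCV 4.12 (cv2) and the standard library are available. Lean on these libraries where they do the work, as an engineer would, in place of code of your own. Each camera call takes 0.05 s, during which the arm holds its last target. There are 200 camera calls.

### The job

The grinder is being put back together after cleaning: with the sprung tongs, fetch the small steel spacer out of the deep narrow slot in the wooden parts block, slide it down the upright grinder spindle and press it firmly, but not hard, against the springy washer that stops it. Then stand the tongs back in their holder, leaving the spacer down on the spindle and everything else where it was.

Things in the scene. Friction and masses are not known exactly. Their poses are not given: they have to be found in the camera images.
- tongs: Sprung steel tongs, upright on their tips in the holder, about 120 g. Origin midway between the tips' lower ends, z up. Two flat legs 118 mm tall, 12 wide (x), 4 thick, at +y and -y, 34 mm between their inner faces when free. A black crosshead sits between the legs, its top at z 127 mm; rubber grip plates on the outsides.
- tongs_grip (a point): Where to take the tongs: middle of the grip plates, 100 mm above the tips. Plates 20 mm wide (x), 40 tall, 48 mm over their backs (y). Squeezed, both legs slide straight inward, staying parallel, against springs (1.6 N a side at first, 0.4 N more per mm a leg moves, up to 13 mm each): gap between tips = width over the plates - 14 mm. Let go, they spring apart.
- stand: Fixed aluminium holder of the tongs. Origin under its centre on the worktop. Foot plate 70 (x) x 90 (y) x 5 mm; the tongs stand on the plate, between walls that leave 16 mm (x) by 56 mm (y) and reach up to 55 mm, with flared lips to 65 mm along the long sides. Tongs' y along holder's y.
- block: Fixed pale wooden parts block 80 (x) x 90 (y) x 60 mm high, origin under its centre on the worktop. In the middle of its top a slot 20 mm (x) by 38 mm (y), 45 mm deep (floor 15 mm above the worktop).
- slot_mouth (a point): Centre of the slot's mouth, on the block's top face, 60 mm above the worktop; axes as the block's. Mind the wall cabinets over the back of the worktop (x beyond about 0.54 m, from 0.46 m up): keep the wrist and carrying height low.
- spacer: Steel spacer bush, a short tube: 16 mm outside, 9.5 mm bore, 14 mm tall, about 30 g. Origin at the centre of its lower face, z along its axis. It stands on the slot's floor, within 1 mm of the middle.
- spindle: Fixed grinder spindle: black round foot 92 mm across, 12 high; upright in its middle a 7 mm steel spindle with a brass nut (24 mm across) and a sprung steel washer (21 mm across) above it. Origin under the foot's centre. The nut is set to another height each time: the washer's top rests anywhere from 29 to 41 mm above the worktop; this is not measured and must be felt.
- drag_bar (a point): Middle of a sprung bar on the spindle's +x side (z 28 to 57 mm). It rubs in the spacer's bore and drags by 1 to 3 N, so the spacer stays where it is left and does not drop home. The washer below gives under load: 1 N at first, then 3.4 N per mm, solid after 3.5 mm. Pressed home means a push of 5 N or more against it, never over 20 N.
- spindle_tip (a point): Top of the spindle's pointed end, on its axis, 67 mm above the worktop (the cone is 7 mm long).
- garlic: Bystander, loose: garlic bulb, 61 mm. Leave alone. Origin at the centre of its underside.
- shaker: Bystander, loose: table shaker, 44 mm across, 90 mm tall. Leave alone. Origin at the centre of its underside.
- tumbler: Bystander, loose: glass tumbler, 80 mm across, 91 mm tall. Leave alone. Origin at the centre of its underside.
- tape: Bystander, loose: roll of tape, 104 mm across, 25 mm high. Leave alone. Origin at the centre of its underside.
- tuna_tin: Bystander, loose: flat tin, 86 mm across, 40 mm high. Leave alone. Origin at the centre of its underside.

How it is judged:
By the outcome, as a careful person would: the job done as asked, in the order asked, and still so for the second after the job is handed in, with the robot touching nothing.
It also fails if it takes over 64 s, if anything falls off the work surface, if the arm or the gripper's body presses on something with over 40 N, if the wrist force passes 120 N, or if a joint passes its speed limit or range.

## Working session

There is one attempt and no reset: what is moved stays moved. The work goes in short steps, Python scripts to look and compute and a shell command to move; the robot and the scene stay as the last step left them, time stands still between calls to the robot, and variables do not carry over. Pictures are saved under pics/ and viewed, at most 10 in all, crops included, and the job is handed in when it is done.

```bash
ls; mkdir -p pics; python3 - <<'E'
from station import sensors, eyes
import cv2
s=sensors.read_state(); print({k:s[k] for k in('time_s','eef_pos','tool_rot','force','gripper_width')})
for n in('scene','side'):
    c=eyes.capture(n); cv2.imwrite(f'pics/{n}0.png',c['pixels'][:,:,::-1]); print(n,c['intrinsics'],c['D'],c['extrinsics'])
    import pickle; pickle.dump(c,open(f'{n}0.pkl','wb'))
E
```

```text
pics
{'time_s': 0.0, 'eef_pos': array([143.99377117, 607.62871558, 203.78019266]), 'tool_rot': array([-1.79889790e+02,  9.41353257e-05,  1.66669887e+02]), 'force': array([-0.05811351, -0.11861714,  0.00618911]), 'gripper_width': 85.23808168726973}
scene [[454.41706295   0.         320.45555428]
 [  0.         454.41706295 199.72251047]
 [  0.           0.           1.        ]] [-0.04692931  0.          0.          0.          0.        ] [[ 7.27165914e-01 -5.27961293e-01  4.38732956e-01  9.52296867e+01]
 [-6.86306528e-01 -5.45549952e-01  4.80997504e-01 -4.93813076e+02]
 [-1.45973213e-02 -6.50870282e-01 -7.59048612e-01  8.96253850e+02]
 [ 0.00000000e+00  0.00000000e+00  0.00000000e+00  1.00000000e+00]]
side [[395.44744441   0.         317.77713024]
 [  0.         395.44744441 194.89989844]
 [  0.           0.           1.        ]] [-0.04107508  0.          0.          0.          0.        ] [[-9.95710169e-01 -4.59248118e-02  8.03254129e-02  4.63611970e+02]
 [-9.24034969e-02  4.48696301e-01 -8.88894382e-01  8.79461508e+02]
 [ 4.78059152e-03 -8.92503524e-01 -4.51015083e-01  5.21575962e+02]
 [ 0.00000000e+00  0.00000000e+00  0.00000000e+00  1.00000000e+00]]
```

View pics/scene0.png

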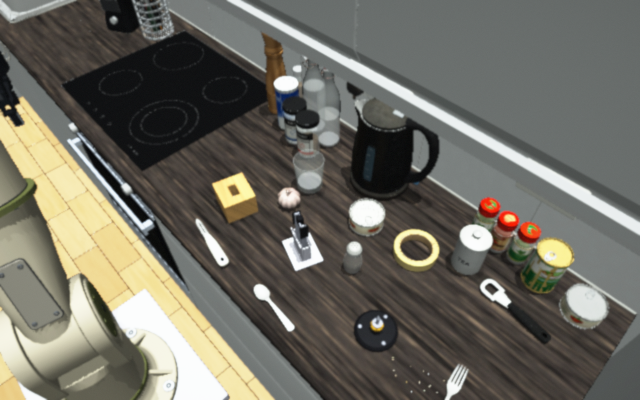

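View pics/side0.png

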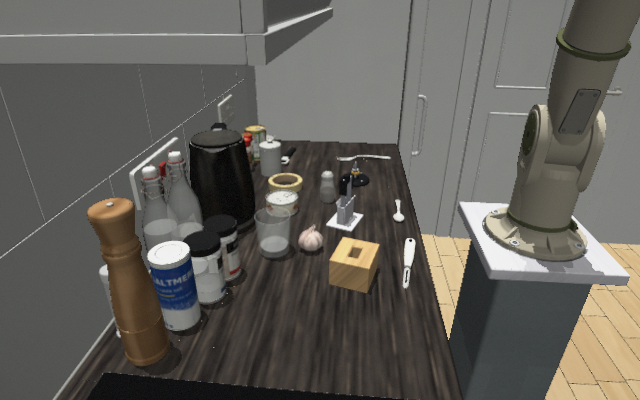

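The scene view shows the block at about (235,197) with its slot at (236,189), the stand foot at (302,250), and the spindle foot at (376,330). The side view shows the block at (355,262), the stand at (346,218) and the spindle at (355,178).

```bash
cat > h.py <<'E'
import cv2, numpy as np, pickle
from station import sensors, eyes
def load(n): return pickle.load(open(n+'.pkl','rb'))
def snap(n,f):
    c=eyes.capture(n); pickle.dump(c,open(f+'.pkl','wb')); return c
def plane(c,uv,z):
    uv=np.asarray(uv,float).reshape(-1,1,2)
    p=cv2.undistortPoints(uv,c['intrinsics'],c['D']).reshape(-1,2)
    T=c['extrinsics']; d=np.c_[p,np.ones(len(p))]@T[:3,:3].T; o=T[:3,3]
    return o+d*((z-o[2])/d[:,2])[:,None]
def proj(c,P):
    T=np.linalg.inv(c['extrinsics']); r=cv2.Rodrigues(T[:3,:3])[0]
    return cv2.projectPoints(np.asarray(P,float).reshape(-1,1,3),r,T[:3,3],c['intrinsics'],c['D'])[0].reshape(-1,2)
def blobs(m,amin=50):
    m=m.astype(np.uint8)
    return [k for k in cv2.findContours(m,cv2.RETR_EXTERNAL,cv2.CHAIN_APPROX_NONE)[0] if cv2.contourArea(k)>amin]
E
python3 - <<'E'
from h import *
c=load('scene0')
print(plane(c,[(236,189)],60)[0], plane(c,[(302,252)],5)[0], plane(c,[(376,330)],12)[0])
print('foot corners',plane(c,[(282,239),(310,233),(323,258),(297,268)],5).round(0).tolist())
print('block top corners',plane(c,[(213,183),(241,176),(256,200),(224,207)],60).round(0).tolist())
s=load('side0')
print(plane(s,[(355,250)],60)[0], plane(s,[(346,222)],5)[0], plane(s,[(354,181)],12)[0])
im=c['pixels'][160:360,180:440][:,:,::-1]
cv2.imwrite('pics/crop.png',cv2.resize(im,None,fx=3,fy=3,interpolation=cv2.INTER_CUBIC))
E
```

```text
[451.69596081 207.80512074  60.        ] [467.82017816 -16.75332368   5.        ] [ 445.80222664 -270.40174234   12.        ]
foot corners [[458.0, 45.0, 5.0], [519.0, 11.0, 5.0], [492.0, -63.0, 5.0], [430.0, -42.0, 5.0]]
block top corners [[422.0, 265.0, 60.0], [488.0, 235.0, 60.0], [465.0, 144.0, 60.0], [396.0, 181.0, 60.0]]
[447.62730013 209.24364143  60.        ] [469.75301326   6.76738149   5.        ] [ 452.30367007 -230.56117443   12.        ]
```

View pics/crop.png

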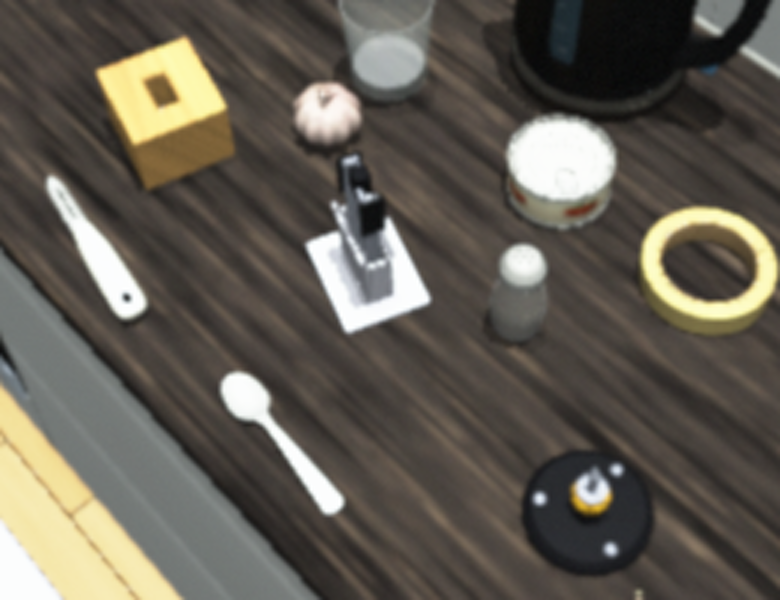

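The crop shows the tongs in the stand, foot corners near scene (282,242), (311,233), (323,259) and (297,269). The spindle stands at about (377,325). The block and stand are both yawed about -19°. I'll move above the block for a wrist view.

```bash
python3 -m pendant '[{"delta_rot":[0,0,0],"linear":[-4.2,-3.5,0],"gripper":-1},{"delta_rot":[0,0,0],"linear":[-4.2,-3.5,0],"gripper":-1},{"delta_rot":[0,0,0],"linear":[-4.2,-3.5,0],"gripper":-1},{"delta_rot":[0,0,0],"linear":[-4.2,-3.5,0],"gripper":-1},{"delta_rot":[0,0,0],"linear":[-4.2,-3.5,0],"gripper":-1},{"delta_rot":[0,0,0],"linear":[-4.2,-3.5,0],"gripper":-1},{"delta_rot":[0,0,0],"linear":[-4.2,-3.5,0],"gripper":-1},{"delta_rot":[0,0,0],"linear":[-4.2,-3.5,0],"gripper":-1},{"delta_rot":[0,0,0],"linear":[-4.2,-3.5,0],"gripper":-1},{"delta_rot":[0,0,0],"linear":[0,0,0],"gripper":-1}]'
python3 - <<'E'
from h import *
c=snap('wrist','w1'); cv2.imwrite('pics/w1.png',c['pixels'][:,:,::-1]); print(c['extrinsics'].round(3),c['intrinsics'][0]); print(sensors.read_state()['joints'])
E
```

```text
time_s: 1.35
eef_pos: [441.6, 209.7, 204.7]
tool_rot: [-179.9, 0.0, 166.2]
force: [-0.4, 0.0, 0.0]
gripper_width: 85.4
grasp_force: 0.0
[[ 2.39000e-01  9.36000e-01  2.58000e-01  3.75168e+02]
 [ 9.71000e-01 -2.30000e-01 -6.50000e-02  2.24363e+02]
 [-1.00000e-03  2.66000e-01 -9.64000e-01  3.72240e+02]
 [ 0.00000e+00  0.00000e+00  0.00000e+00  1.00000e+00]] [348.65521237   0.         313.36204466]
[-48.58038914   4.79445351  20.42031667 100.05110562  -1.71192845
  75.49305412  48.60115621]
```

View pics/w1.png

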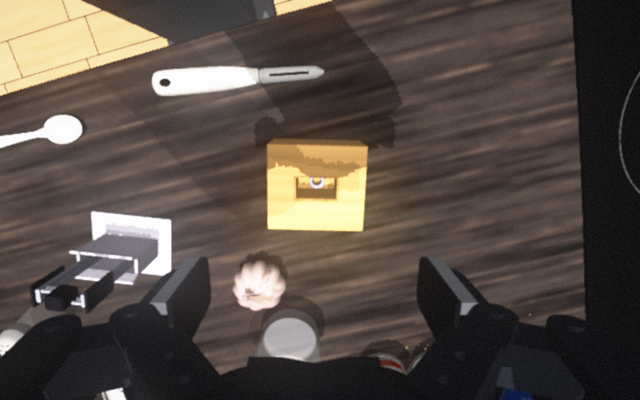

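The wrist view shows the block top at about (267–366, 147–231), the slot at (296–337, 177–199) with the spacer's ring at (317,183), and the stand foot at (92–172, 211–275). I'll fit the block top and stand foot by colour masks.

```bash
python3 - <<'E'
from h import *
c=load('w1'); im=c['pixels']
hsv=cv2.cvtColor(im,cv2.COLOR_RGB2HSV)
m=(hsv[...,0]>10)&(hsv[...,0]<35)&(hsv[...,1]>110)&(hsv[...,2]>50); m[:120]=0;m[260:]=0
k=max(blobs(m),key=cv2.contourArea); r=cv2.minAreaRect(k); print('block rect px',r, k.reshape(-1,2).min(0),k.reshape(-1,2).max(0))
# edges in px -> world on z=60
P=k.reshape(-1,2).astype(float)
def fit(sel): 
    w=plane(c,P[sel],60)[:,:2]; l=cv2.fitLine(w.astype(np.float32),cv2.DIST_HUBER,0,.01,.01).ravel(); return l
R=fit((P[:,0]>350)&(P[:,1]>160)&(P[:,1]<222)); L=fit((P[:,0]<285)&(P[:,1]>160)&(P[:,1]<222)); B=fit((P[:,1]>222)&(P[:,0]>275)&(P[:,0]<355))
for l in (R,L,B): print(l, np.degrees(np.arctan2(l[1],l[0])))
f=(hsv[...,1]<40)&(hsv[...,2]>170); f[:190]=0;f[290:]=0;f[:,:70]=0;f[:,200:]=0
k=max(blobs(f),key=cv2.contourArea); print(cv2.minAreaRect(k)); print('foot',cv2.approxPolyDP(k,4,True).reshape(-1,2).tolist())
a=cv2.resize(im[135:240,255:375],None,fx=3.3,fy=3.3,interpolation=cv2.INTER_CUBIC); b=cv2.resize(im[195:315,20:185],None,fx=2.4,fy=2.4,interpolation=cv2.INTER_CUBIC)
H=max(a.shape[0],b.shape[0]); o=np.zeros((H,a.shape[1]+b.shape[1],3),np.uint8); o[:a.shape[0],:a.shape[1]]=a;o[:b.shape[0],a.shape[1]:]=b
print(a.shape,b.shape); cv2.imwrite('pics/w1c.png',o[:,:,::-1])
E
```

```text
block rect px ((311.3725280761719, 166.47332763671875), (79.24088287353516, 123.68534088134766), 69.81420135498047) [257 136] [369 225]Traceback (most recent call last):
  File "<stdin>", line 10, in <module>
  File "<stdin>", line 9, in fit
  File "h.py", line 8, in plane
    p=cv2.undistortPoints(uv,c['intrinsics'],c['D']).reshape(-1,2)
      ~~~~~~~~~~~~~~~~~~~^^^^^^^^^^^^^^^^^^^^^^^^^^^
cv2.error: OpenCV(4.12.0) /io/opencv/modules/calib3d/src/undistort.dispatch.cpp:347: error: (-215:Assertion failed) CV_IS_MAT(_src) && CV_IS_MAT(_dst) && (_src->rows == 1 || _src->cols == 1) && (_dst->rows == 1 || _dst->cols == 1) && _src->cols + _src->rows - 1 == _dst->rows + _dst->cols - 1 && (CV_MAT_TYPE(_src->type) == CV_32FC2 || CV_MAT_TYPE(_src->type) == CV_64FC2) && (CV_MAT_TYPE(_dst->type) == CV_32FC2 || CV_MAT_TYPE(_dst->type) == CV_64FC2) in function 'cvUndistortPointsInternal'
```

```bash
python3 - <<'E'
from h import *
c=load('w1'); im=c['pixels']
hsv=cv2.cvtColor(im,cv2.COLOR_RGB2HSV)
print('hsv',hsv[220,315],hsv[160,290],hsv[190,352], hsv[250,240])
f=(hsv[...,1]<40)&(hsv[...,2]>170); f[:190]=0;f[290:]=0;f[:,:70]=0;f[:,200:]=0
k=max(blobs(f,5),key=cv2.contourArea); print('foot',cv2.approxPolyDP(k,3,True).reshape(-1,2).tolist())
a=cv2.resize(im[135:240,255:375],None,fx=3,fy=3,interpolation=cv2.INTER_CUBIC); b=cv2.resize(im[195:315,20:185],None,fx=2.4,fy=2.4,interpolation=cv2.INTER_CUBIC)
H=max(a.shape[0],b.shape[0]); o=np.zeros((H,a.shape[1]+b.shape[1],3),np.uint8); o[:a.shape[0],:a.shape[1]]=a;o[:b.shape[0],a.shape[1]:]=b
print(a.shape,b.shape); cv2.imwrite('pics/w1c.png',o[:,:,::-1])
E
```

```text
hsv [ 29  64 254] [ 17 143 184] [ 26  91 254] [ 11  67 106]
foot [[91, 212], [93, 239], [106, 232], [155, 238], [158, 254], [141, 272], [163, 275], [170, 270], [169, 219]]
(315, 360, 3) (288, 396, 3)
```

View pics/w1c.png

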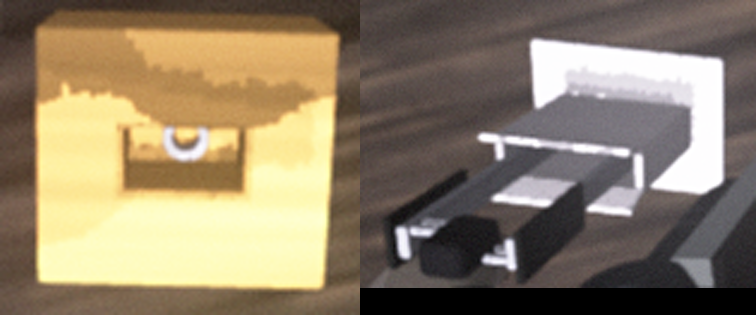

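```bash
python3 - <<'E'
from h import *
c=load('w1')
f=lambda q:[(255+(u+.5)/3-.5,135+(v+.5)/3-.5) for u,v in q]
A=plane(c,f([(38,28),(338,30),(330,289),(38,283)]),60)[:,:2]; print(A.round(1).tolist(),A.mean(0))
S=plane(c,f([(120,126),(248,126),(245,192),(120,190)]),60)[:,:2]; print(S.round(1).tolist(),S.mean(0))
def yaw(d): return np.degrees(np.arctan2(d[1],d[0]))
for Q in (A,S): print([round(float(yaw(d)),1) for d in (Q[3]-Q[0],Q[2]-Q[1],Q[1]-Q[0],Q[2]-Q[3])],[round(float(np.hypot(*d))) for d in (Q[3]-Q[0],Q[2]-Q[1],Q[1]-Q[0],Q[2]-Q[3])])
F=plane(c,[(91.2,211.7),(170.8,219.2),(170.8,275)],5)[:,:2]; print(F.round(1).tolist(),(F[0]+F[2])/2, yaw(F[1]-F[0])-90,yaw(F[2]-F[1]),np.hypot(*(F[1]-F[0])),np.hypot(*(F[2]-F[1])))
print('spacer',plane(c,f([(187,140)]),29))
E
```

```text
[[396.0, 176.7], [417.8, 262.9], [497.0, 244.2], [473.0, 154.9]] [445.96388298 209.67508904]
[[430.4, 192.9], [439.6, 230.6], [459.6, 225.1], [449.8, 187.8]] [444.8630682  209.07417907]
[-15.8, -13.3, 75.8, 75.0] [80, 81, 89, 92]
[-14.6, -15.3, 76.2, 75.3] [20, 21, 39, 39]
[[424.0, -43.3], [453.6, 41.2], [518.3, 17.3]] [471.11046915 -12.97836144] -19.335528565235265 -20.234910891590044 89.50412858668429 68.9018968784581
spacer [[445.82856023 210.30086186  29.        ]]
```

The crop gives sharp corners for the block top, slot and stand foot. Block centre is (445.4, 209.4) at yaw -14.7°, and the stand is near (471,-13) at yaw -19.7°. Next I look from between the stand and the spindle.

```bash
python3 -m pendant '[{"delta_rot":[0,0,0],"linear":[-1.52,-5.28,0],"gripper":-1},{"delta_rot":[0,0,0],"linear":[-1.52,-5.28,0],"gripper":-1},{"delta_rot":[0,0,0],"linear":[-1.52,-5.28,0],"gripper":-1},{"delta_rot":[0,0,0],"linear":[-1.52,-5.28,0],"gripper":-1},{"delta_rot":[0,0,0],"linear":[-1.52,-5.28,0],"gripper":-1},{"delta_rot":[0,0,0],"linear":[-1.52,-5.28,0],"gripper":-1},{"delta_rot":[0,0,5.8],"linear":[0,0,0],"gripper":-1},{"delta_rot":[0,0,0],"linear":[0,0,0],"gripper":-1}]'
python3 - <<'E'
from h import *
c=snap('wrist','w2'); cv2.imwrite('pics/w2.png',c['pixels'][:,:,::-1])
E
```

```text
time_s: 2.4
eef_pos: [455.0, -113.6, 204.5]
tool_rot: [180.0, -0.0, 161.0]
force: [-0.6, 1.1, -0.8]
gripper_width: 85.4
grasp_force: 0.0
```

View pics/w2.png

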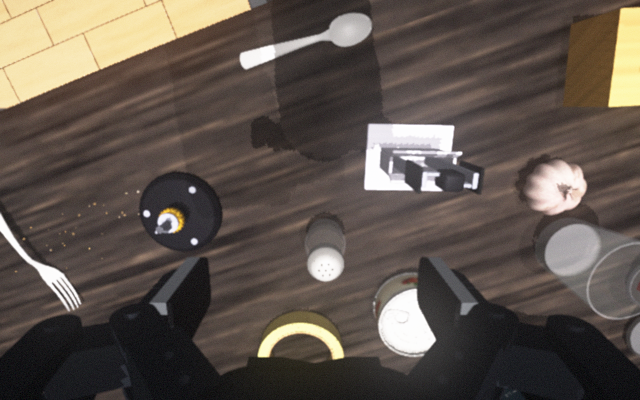

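This view shows the stand foot with corners near (369,123), (453,125) and (364,189), and the spindle foot disc centred near (180,210). I fit both.

```bash
python3 - <<'E'
from h import *
c=load('w2'); im=c['pixels']; hsv=cv2.cvtColor(im,cv2.COLOR_RGB2HSV)
f=((hsv[...,1]<60)&(hsv[...,2]>150)); f[:110]=0;f[205:]=0;f[:,:350]=0;f[:,456:]=0
k=max(blobs(f,5),key=cv2.contourArea).reshape(-1,2).astype(float); print(k.min(0),k.max(0))
def line(sel): return cv2.fitLine(k[sel].astype(np.float32),cv2.DIST_HUBER,0,.01,.01).ravel()
T=line((k[:,1]<132)&(k[:,0]>375)&(k[:,0]<448)); L=line((k[:,0]<374)&(k[:,1]>130)&(k[:,1]<183)); B=line((k[:,1]>184)&(k[:,0]<395)&(k[:,0]>368)); R=line((k[:,0]>446)&(k[:,1]>128)&(k[:,1]<148))
def X(a,b):
    s=np.linalg.solve(np.c_[a[:2],-b[:2]],b[2:]-a[2:]); return a[2:]+s[0]*a[:2]
q=np.array([X(T,R),X(T,L),X(L,B)]); print(q.round(1).tolist())
F=plane(c,q,5)[:,:2]; yaw=lambda d:np.degrees(np.arctan2(d[1],d[0]))
print('stand',(F[0]+F[2])/2, yaw(F[0]-F[1])-90,yaw(F[2]-F[1]),np.hypot(*(F[1]-F[0])),np.hypot(*(F[2]-F[1])))
# spindle foot
d=(hsv[...,2]<45); d[:160]=0;d[260:]=0;d[:,:125]=0;d[:,235:]=0
d=cv2.morphologyEx(d.astype(np.uint8),cv2.MORPH_OPEN,np.ones((3,3)))
k=max(blobs(d),key=cv2.contourArea); h=cv2.convexHull(k); w=plane(c,h.reshape(-1,2),12)[:,:2]
e=cv2.fitEllipse(w.astype(np.float32)); print('foot z12',e); print(cv2.minEnclosingCircle(w.astype(np.float32)))
cen=proj(c,[[*e[0],12],[*e[0],67]]); print('predicted base,tip px',cen)
# tongs
print('tongs top corners px pred', proj(c,[[471,-13,132]]))
x,y=cen.mean(0).astype(int)
a=cv2.resize(im[165:255,130:230],None,fx=4,fy=4,interpolation=cv2.INTER_CUBIC); b=cv2.resize(im[115:205,350:500],None,fx=2.6,fy=2.6,interpolation=cv2.INTER_CUBIC)
o=np.zeros((360,790,3),np.uint8); o[:,:400]=a; o[:b.shape[0],400:]=b; cv2.imwrite('pics/w2c.png',o[:,:,::-1])
E
```

```text
[364. 124.] [455. 190.]
[[454.20001220703125, 124.0], [368.29998779296875, 124.0], [363.5, 188.6999969482422]]
stand [470.43348337 -15.25379761] -18.803179634350016 -21.08366985818938 89.13160420484732 68.44228573825772
foot z12 ((446.69537353515625, -264.39703369140625), (87.45526123046875, 89.52821350097656), 30.85106658935547)
((446.5849914550781, -263.733642578125), 44.42681884765625)
predicted base,tip px [[181.07240205 212.20780409]
 [159.62711619 229.27536641]]
tongs top corners px pred [[458.18508715 181.43603987]]
```

View pics/w2c.png

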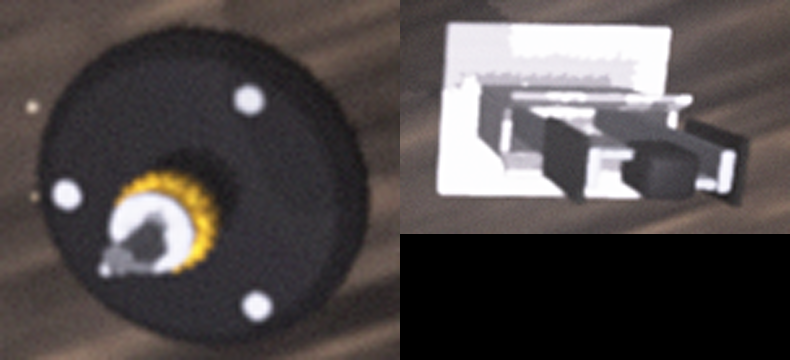

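```bash
python3 - <<'E'
from h import *
c=load('w2'); im=c['pixels']
f=lambda q:[(130+(u+.5)/4-.5,165+(v+.5)/4-.5) for u,v in q]
w=plane(c,f([(249,99),(67,194),(257,306)]),12)[:,:2]; print(w,w.mean(0),cv2.minEnclosingCircle(w.astype(np.float32)))
print([np.hypot(*(w[i]-w[i-1])) for i in range(3)])
print('tip',plane(c,f([(103,270)]),67)); 
f=lambda q:[(350+(u-400+.5)/2.6-.5,115+(v+.5)/2.6-.5) for u,v in q]
# tongs leg tops z=118+5: white ends; plate tops
q=f([(595,165),(725,170)]); print('legs',plane(c,q,123),plane(c,q,123).mean(0))
s=load('scene0'); p=proj(s,[[446,-264,67]]); print('scene tip pred (446,-264)',p, 'side', proj(load('side0'),[[446,-264,67]]))
E
```

```text
[[ 427.32284845 -242.75754249]
 [ 435.24569436 -300.87886932]
 [ 481.89177517 -265.01753246]] [ 448.15343933 -269.55131476] ((448.23553466796875, -269.5074462890625), 33.95451354980469)
[np.float64(58.934496832741736), np.float64(58.65884518965412), np.float64(58.83784781611271)]
tip [[ 447.94925167 -269.44450802   67.        ]]
legs [[463.62478387 -32.75566841 123.        ]
 [476.99058032   1.80932204 123.        ]] [470.30768209 -15.47317318 123.        ]
scene tip pred (446,-264) [[375.88586918 315.78288909]] side [[356.97636499 160.38930595]]
```

```bash
python3 -m pendant '[{"delta_rot":[0,0,0],"linear":[0.88,4.93,0],"gripper":-1},{"delta_rot":[0,0,0],"linear":[0.88,4.93,0],"gripper":-1},{"delta_rot":[0,0,0.8],"linear":[0,0,4],"gripper":-1},{"delta_rot":[0,0,0],"linear":[0,0,0],"gripper":-1},{"delta_rot":[0,0,0],"linear":[0,0,0],"gripper":-1}]'
python3 - <<'E'
from h import *
print('shaker',plane(load('w2'),[(325,265)],90),'garlic',plane(load('w2'),[(553,185)],30))
E
```

```text
time_s: 3.08
eef_pos: [470.9, -15.9, 165.8]
tool_rot: [180.0, 0.0, 160.1]
force: [0.3, -0.5, 0.6]
gripper_width: 85.4
grasp_force: 0.0
shaker [[ 520.46905831 -127.33885819   90.        ]] garlic [[540.57402798 112.9892107   30.        ]]
```

```bash
python3 -m pendant '[{"delta_rot":[0,0,0],"linear":[0,0.1,4.1],"gripper":-1},{"delta_rot":[0,0,0],"linear":[0,0,4.1],"gripper":-1},{"delta_rot":[0,0,0],"linear":[0,0,0],"gripper":0.15},{"delta_rot":[0,0,0],"linear":[0,0,0],"gripper":0.15},{"delta_rot":[0,0,0],"linear":[0,0,0],"gripper":0.15},{"delta_rot":[0,0,0],"linear":[0,0,0],"gripper":0.15},{"delta_rot":[0,0,0],"linear":[0,0,0],"gripper":0.15},{"delta_rot":[0,0,0],"linear":[0,0,0],"gripper":0.15}]' 40
```

```text
time_s: 4.08
eef_pos: [473.2, -14.9, 85.5]
tool_rot: [179.8, 0.2, 160.1]
force: [-1.5, -1.2, 6.3]
gripper_width: 36.6
grasp_force: 5.6
```

```bash
python3 -m pendant '[{"delta_rot":[0,0,0],"linear":[0,0,-1.5],"gripper":0.15},{"delta_rot":[0,0,0],"linear":[0,0,-2.5],"gripper":0.15},{"delta_rot":[0,0,0],"linear":[0,0,-2.5],"gripper":0.15},{"delta_rot":[0,0,0],"linear":[0,0,-2.5],"gripper":0.15},{"delta_rot":[0,0,0],"linear":[0,0,0],"gripper":0.15},{"delta_rot":[0,0,0],"linear":[0,0,0],"gripper":0.15}]'
python3 - <<'E'
from h import *
w=snap('wrist','w3'); s=snap('scene','s3')
T=w['extrinsics']; st=sensors.read_state(); print(st['eef_pos'],st['force'])
u=proj(s,[st['eef_pos']])[0].astype(int); print(u)
a=cv2.resize(s['pixels'][u[1]-50:u[1]+70,u[0]-60:u[0]+60],None,fx=3.3,fy=3.3,interpolation=cv2.INTER_CUBIC)
b=cv2.resize(w['pixels'][150:400,200:450],(396,396),interpolation=cv2.INTER_CUBIC)
cv2.imwrite('pics/s3.png',np.hstack([a,b])[:,:,::-1])
E
```

```text
time_s: 4.82
eef_pos: [470.8, -15.0, 172.8]
tool_rot: [180.0, -0.0, 160.1]
force: [-0.2, -0.2, -0.7]
gripper_width: 36.6
grasp_force: 3.9
[470.36819975 -15.02918516 172.12126516] [-0.7539941   0.61617993 -1.75605416]
[298 205]
```

View pics/s3.png

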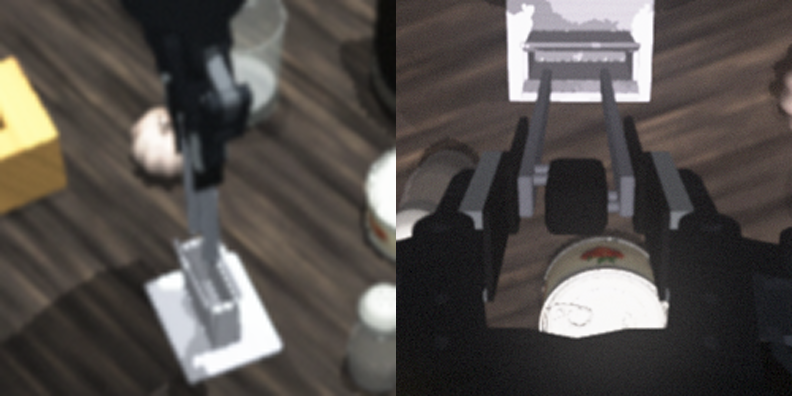

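The picture shows the tongs held upright and clear of the stand; their tips are at wrist px ≈ (294,194) and (332,194).

```bash
python3 - <<'E'
from h import *
c=load('w3'); T=c['extrinsics']
e=np.array([470.6,-15,172.5]); 
print('tip mid', plane(c,[(313,194),(294,194),(332,194)],92))
print('expected px of tip legs near-face bottoms if aligned:')
y=np.radians(-19.8); X=np.array([np.cos(y),np.sin(y),0]); Y=np.array([-np.sin(y),np.cos(y),0])
for z in (88,92,96): print(z,proj(c,[[*e[:2],z]+s*13*Y-6*X for s in(-1,1)]).round(1).tolist(), proj(c,[[*e[:2],z]+s*13*Y+6*X for s in(-1,1)]).round(1).tolist())
im=cv2.resize(c['pixels'][170:260,270:360],(720,720),interpolation=cv2.INTER_CUBIC)
g=cv2.cvtColor(c['pixels'],cv2.COLOR_RGB2GRAY); 
for r in (190,193,195,197,200,205): print(r,g[r,284:344].tolist())
E
```

```text
tip mid [[464.07857205 -14.80482933  92.        ]
 [459.32769195 -27.91153361  92.        ]
 [468.82832625  -1.69752099  92.        ]]
expected px of tip legs near-face bottoms if aligned:
88 [[298.3, 193.0], [333.2, 192.9]] [[298.5, 208.5], [333.0, 208.4]]
92 [[298.0, 194.3], [333.5, 194.2]] [[298.3, 210.0], [333.3, 209.9]]
96 [[297.8, 195.6], [333.8, 195.6]] [[298.0, 211.5], [333.6, 211.5]]
190 [90, 89, 91, 99, 102, 101, 103, 109, 106, 101, 103, 101, 105, 100, 99, 104, 104, 102, 103, 104, 107, 102, 105, 102, 97, 100, 102, 99, 101, 99, 101, 101, 103, 102, 103, 102, 106, 103, 99, 101, 104, 105, 103, 101, 104, 104, 101, 103, 103, 100, 103, 107, 99, 100, 105, 102, 103, 103, 100, 100]
193 [94, 93, 98, 99, 103, 104, 103, 104, 100, 95, 95, 92, 97, 100, 102, 102, 105, 104, 100, 103, 103, 104, 99, 102, 103, 104, 105, 100, 102, 98, 103, 105, 103, 101, 103, 105, 102, 102, 103, 104, 101, 107, 101, 96, 105, 95, 94, 87, 94, 93, 103, 102, 106, 103, 103, 105, 104, 104, 102, 100]
195 [95, 95, 103, 102, 103, 104, 104, 96, 92, 84, 85, 83, 84, 82, 89, 104, 101, 104, 106, 101, 103, 104, 109, 103, 103, 
[... 334 characters left out ...]
3, 103, 104, 106, 101, 102, 104, 103, 105, 102, 95, 83, 83, 85, 86, 81, 87, 94, 102, 104, 102, 102, 100, 103, 99, 102]
200 [139, 131, 133, 134, 134, 134, 122, 98, 84, 82, 83, 85, 77, 82, 118, 122, 132, 133, 128, 132, 125, 125, 124, 128, 141, 140, 137, 138, 132, 136, 133, 136, 131, 130, 128, 129, 139, 138, 140, 138, 134, 129, 129, 128, 120, 86, 78, 90, 81, 84, 84, 94, 110, 123, 117, 128, 132, 127, 120, 124]
205 [164, 163, 160, 163, 162, 148, 108, 82, 80, 80, 85, 79, 74, 95, 137, 160, 157, 165, 164, 163, 167, 164, 163, 167, 164, 168, 165, 164, 170, 179, 178, 171, 168, 170, 178, 183, 180, 180, 184, 178, 181, 183, 179, 177, 163, 98, 70, 83, 86, 86, 83, 86, 110, 161, 179, 181, 182, 178, 180, 181]
```

```bash
python3 -m pendant '[{"delta_rot":[0,0,0],"linear":[1.0,2.05,0],"gripper":0.15},{"delta_rot":[0,0,0],"linear":[2.0,4.09,0],"gripper":0.15},{"delta_rot":[0,0,0],"linear":[2.0,4.09,0],"gripper":0.15},{"delta_rot":[0,0,0],"linear":[2.0,4.09,0],"gripper":0.15},{"delta_rot":[0,0,0],"linear":[2.0,4.09,0],"gripper":0.15},{"delta_rot":[0,0,0],"linear":[1.0,2.05,0],"gripper":0.15},{"delta_rot":[0,0,-5.2],"linear":[0,0,2.0],"gripper":0.15},{"delta_rot":[0,0,0],"linear":[0,0,0],"gripper":0.15},{"delta_rot":[0,0,0],"linear":[0,0,0],"gripper":0.15}]'
python3 - <<'E'
from h import *
w=snap('wrist','w4'); st=sensors.read_state(); print(st['eef_pos'],st['tool_rot'])
e=st['eef_pos']; y=np.radians(st['tool_rot'][2]-180); Y=np.array([-np.sin(y),np.cos(y),0]);X=np.array([np.cos(y),np.sin(y),0])
print(proj(w,[[*e[:2],e[2]-80.5]+s*13*Y-6*X for s in(-1,1)]))
cv2.imwrite('pics/w4.png',cv2.resize(w['pixels'][130:250,230:390],(800,600),interpolation=cv2.INTER_CUBIC)[:,:,::-1])
E
```

```text
time_s: 6.05
eef_pos: [446.8, 210.9, 152.9]
tool_rot: [-180.0, -0.0, 165.1]
force: [-0.2, 0.6, -1.1]
gripper_width: 36.0
grasp_force: 3.9
[447.07160601 211.03962628 153.21186188] [1.79995330e+02 1.14959308e-02 1.65120487e+02]
[[298.48713563 195.23619391]
 [333.98717304 195.24124037]]
```

View pics/w4.png

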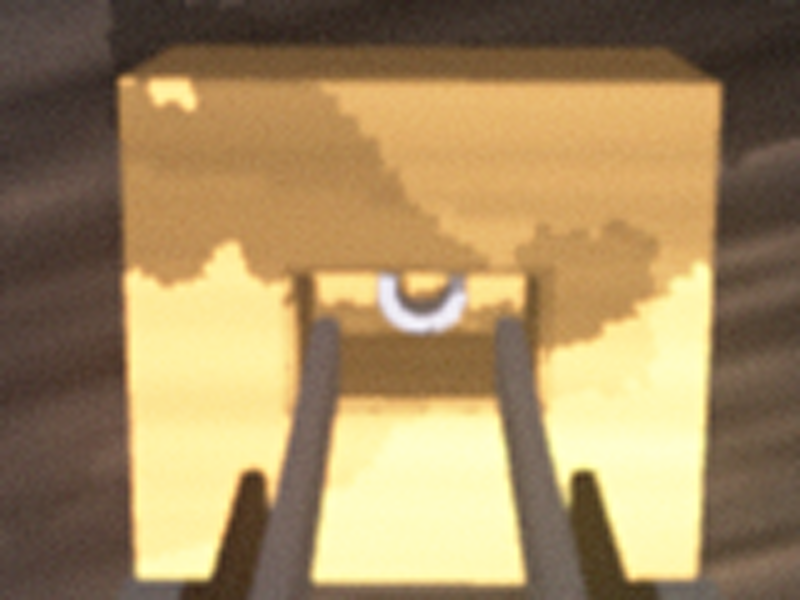

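The crop (5x, offset 230,130) shows the tips at (326,318) and (508,318), the slot mouth spanning x 298–538 and y 271–398, and the spacer ring at x 421. Sideways alignment is good to about 0.5 mm. I compute the x (fore/aft) alignment.

```bash
python3 - <<'E'
from h import *
c=load('w4'); f=lambda q:[(230+(u+.5)/5-.5,130+(v+.5)/5-.5) for u,v in q]
y=np.radians(165.1-180); X=np.array([np.cos(y),np.sin(y)]);Y=np.array([-np.sin(y),np.cos(y)])
e=np.array([446.8,210.9])
def rel(q,z): d=plane(c,f(q),z)[:,:2]-e; return np.c_[d@X,d@Y].round(1).tolist()
print('tips near edge',rel([(326,318),(508,318)],72.5))
print('slot near/far',rel([(300,271),(536,271),(300,398),(538,398)],60), 'blk', rel([(120,82),(720,82)],60))
print('spacer ring front-top bottom z29: far edge',rel([(421,333)],29), 'ring sides', rel([(378,285),(466,285)],29))
E
```

```text
tips near edge [[-7.3, -15.5], [-7.3, 11.2]]
slot near/far [[-11.6, -20.1], [-11.6, 16.0], [8.6, -20.4], [8.6, 16.6]] blk [[-40.3, -46.3], [-40.3, 42.8]]
spacer ring front-top bottom z29: far edge [[6.0, -1.6]] ring sides [[-2.4, -8.9], [-2.5, 6.1]]
```

```bash
python3 -m pendant '[{"delta_rot":[0,0,0],"linear":[0.05,0.04,1.0],"gripper":0.15},{"delta_rot":[0,0,0],"linear":[0,0,1.0],"gripper":0.15},{"delta_rot":[0,0,0],"linear":[0,0,1.1],"gripper":0.15},{"delta_rot":[0,0,0],"linear":[0,0,1.1],"gripper":0.15},{"delta_rot":[0,0,0],"linear":[0,0,1.0],"gripper":0.15},{"delta_rot":[0,0,0],"linear":[0,0,0],"gripper":0.15}]'
```

```text
time_s: 6.85
eef_pos: [445.8, 211.6, 99.8]
tool_rot: [-179.9, -0.1, 165.3]
force: [-0.8, -1.2, -1.5]
gripper_width: 36.2
grasp_force: 3.9
```

```bash
python3 -m pendant '[{"delta_rot":[0,0,0],"linear":[0,0,0],"gripper":0.25},{"delta_rot":[0,0,0],"linear":[0,0,0],"gripper":0.25},{"delta_rot":[0,0,0],"linear":[0,0,0],"gripper":0.4},{"delta_rot":[0,0,0],"linear":[0,0,0],"gripper":0.4},{"delta_rot":[0,0,0],"linear":[0,0,0],"gripper":0.4},{"delta_rot":[0,0,0],"linear":[0,0,0],"gripper":0.4}]' 50
```

```text
time_s: 7.6
eef_pos: [446.9, 212.2, 101.5]
tool_rot: [179.9, 0.0, 165.3]
force: [-0.7, -0.8, 5.9]
gripper_width: 25.8
grasp_force: 30.9
```

```bash
python3 -m pendant '[{"delta_rot":[0,0,0],"linear":[0,0,0],"gripper":0.5},{"delta_rot":[0,0,0],"linear":[0,0,0],"gripper":0.5},{"delta_rot":[0,0,0],"linear":[0,0,0],"gripper":0.5}]'
```

```text
time_s: 7.98
eef_pos: [447.0, 212.2, 101.7]
tool_rot: [179.9, 0.1, 165.3]
force: [-1.5, -0.6, 7.1]
gripper_width: 24.3
grasp_force: 48.7
```

```bash
python3 -m pendant '[{"delta_rot":[0,0,0],"linear":[0,0,-0.5],"gripper":0.5},{"delta_rot":[0,0,0],"linear":[0,0,-1.0],"gripper":0.5},{"delta_rot":[0,0,0],"linear":[0,0,-1.5],"gripper":0.5},{"delta_rot":[0,0,0],"linear":[0,0,-2.0],"gripper":0.5},{"delta_rot":[0,0,0],"linear":[0,0,-2.0],"gripper":0.5},{"delta_rot":[0,0,0],"linear":[0,0,0],"gripper":0.5},{"delta_rot":[0,0,0],"linear":[0,0,0],"gripper":0.5}]'
python3 - <<'E'
from h import *
w=snap('wrist','w5'); st=sensors.read_state(); print(st['eef_pos'],st['tool_rot'],st['force'])
g=cv2.cvtColor(w['pixels'],cv2.COLOR_RGB2GRAY)
for r in range(176,214,2): print(r,' '.join(f'{v:3d}' for v in g[r,292:336]))
E
```

```text
time_s: 8.85
eef_pos: [446.1, 211.9, 170.4]
tool_rot: [-180.0, -0.0, 165.3]
force: [-0.3, -0.2, -1.8]
gripper_width: 23.9
grasp_force: 49.2
[445.87539399 211.76522579 170.05261568] [-1.79947811e+02 -5.03899187e-02  1.65271266e+02] [ 0.3241348  -0.7786926  -1.02733436]
176 152 152 151 154 152 157 157 151 155 153 153 155 155 156 153 156 155 155 156 155 156 153 154 154 152 157 156 155 157 154 158 154 157 156 154 155 155 156 155 159 158 154 158 155
178 158 152 153 156 151 150 154 154 154 154 154 156 155 154 156 157 154 150 157 155 154 154 152 160 153 152 152 153 153 153 154 156 155 156 155 153 154 154 155 155 156 153 158 152
180 181 150 149 150 156 154 152 150 146 143 147 141 145 142 140 141 141 144 140 145 142 139 143 143 145 147 149 145 150 151 147 146 146 147 149 146 145 145 150 145 142 139 137 140
182 124 178 220 229 228 229 228 228 228 228 227 228 228 226 227 228 225 227 226 229 227 226 226 229 227 227 227 227 227 227 227 228 229 227 226 227 227 222 216 219 198 134 104 113
184 114 177 222 227 228 226 226 227 225 227 225 227 227 227 226 228 227 228 227 228 229 231 228 226 227 227 229
[... 1888 characters left out ...]
 135 106 104 107 102 103 107 126 149 148 146 117 102 101 106 118 117 117 112 108 105 101 108 123 147 151 146 129 110 106 108 108 108 109 147 200 222 220 220 223
208 229 229 227 205 139 105 107 109 106 102 109 137 176 160 153 147 137 118 114 105 103 104 103 105 103 111 128 151 154 158 167 156 115  99 106 110 109 107 134 206 238 240 240 238
210 238 237 235 200 134 105 108 110 106 104 120 193 229 206 194 192 170 157 160 150 144 141 136 135 145 148 151 150 170 209 234 208 127  97 104 108 105 110 144 212 245 247 245 245
212 239 239 234 176 113 106 108 104 103 104 144 216 241 245 248 247 238 228 236 244 243 234 203 174 178 199 212 231 241 248 248 238 149  99 103 106 112 111 119 194 245 248 247 247
```

```bash
python3 - <<'E'
from h import *
c=load('w5'); y=np.radians(165.3-180); X=np.array([np.cos(y),np.sin(y)]);Y=np.array([-np.sin(y),np.cos(y)])
e=np.array([446.1,211.9]); q=[(313.2,202),(303.3,202),(323,202),(313.2,193.5),(313.2,210.3)]
d=plane(c,q,97.5)[:,:2]-e; print(np.c_[d@X,d@Y].round(2).tolist())
r=d[0]; print('world rel',r,'target TCP',np.array([448.1,-269.5])-r)
E
```

```text
[[-2.66, -1.99], [-2.66, -9.07], [-2.66, 5.01], [-8.92, -1.99], [3.52, -2.0]]
world rel [-3.081618   -1.25223512] target TCP [ 451.181618   -268.24776488]
```

The pixels show the spacer ring (cols 303–323, rows 193–211) between the tips, so it is held. I move over the spindle.

```bash
python3 -m pendant '[{"delta_rot":[0,0,0],"linear":[-0.63,-2.32,0],"gripper":0.5},{"delta_rot":[0,0,0],"linear":[-1.26,-4.63,0],"gripper":0.5},{"delta_rot":[0,0,0],"linear":[-1.51,-5.56,0],"gripper":0.5},{"delta_rot":[0,0,0],"linear":[-1.51,-5.56,0],"gripper":0.5},{"delta_rot":[0,0,0],"linear":[-1.51,-5.56,0],"gripper":0.5},{"delta_rot":[0,0,0],"linear":[-1.51,-5.56,0],"gripper":0.5},{"delta_rot":[0,0,0],"linear":[-1.51,-5.56,0],"gripper":0.5},{"delta_rot":[0,0,0],"linear":[-1.51,-5.56,0],"gripper":0.5},{"delta_rot":[0,0,0],"linear":[-1.01,-3.70,0],"gripper":0.5},{"delta_rot":[0,0,0],"linear":[-0.63,-2.32,0],"gripper":0.5}]' && python3 -m pendant '[{"delta_rot":[0,0,0],"linear":[0,0,0],"gripper":0.5},{"delta_rot":[0,0,0],"linear":[0,0,0],"gripper":0.5},{"delta_rot":[0,0,0],"linear":[0,0,0],"gripper":0.5}]'
python3 - <<'E'
from h import *
w=snap('wrist','w6'); s=snap('scene','s6'); d=snap('side','d6'); st=sensors.read_state(); e=st['eef_pos']; print(e,st['tool_rot'],st['force'])
pt=[448.1,-269.5,67]
print([proj(k,[pt,[e[0],e[1],e[2]-80]]).round(1).tolist() for k in(w,s,d)])
def crop(k,p,h,S): 
    x,y=int(p[0]),int(p[1]); return cv2.resize(k['pixels'][y-h:y+h,x-h:x+h],(S,S),interpolation=cv2.INTER_CUBIC),(x-h,y-h)
a,oa=crop(w,proj(w,[pt])[0],45,400); b,ob=crop(s,proj(s,[pt])[0],30,400); g,og=crop(d,proj(d,[pt])[0],20,200); print(oa,ob,og)
cv2.imwrite('pics/w6.png',np.hstack([a,b])[:,:,::-1])
E
```

```text
time_s: 10.15
eef_pos: [449.2, -270.3, 170.0]
tool_rot: [-179.9, -0.1, 165.1]
force: [-0.3, 0.4, -1.6]
gripper_width: 24.3
grasp_force: 49.3
time_s: 10.52
eef_pos: [450.6, -266.7, 170.5]
tool_rot: [180.0, -0.0, 165.4]
force: [-0.0, -0.6, -1.3]
gripper_width: 24.1
grasp_force: 49.3
[ 450.57874669 -267.25761321  170.81011796] [1.79975851e+02 4.55411493e-03 1.65348019e+02] [ 0.51143561  0.18450299 -1.66590422]
[[[311.5, 193.2], [315.1, 203.3]], [[378.7, 317.0], [379.7, 309.8]], [[356.3, 159.7], [355.9, 152.7]]]
(266, 148) (348, 286) (336, 139)
```

View pics/w6.png

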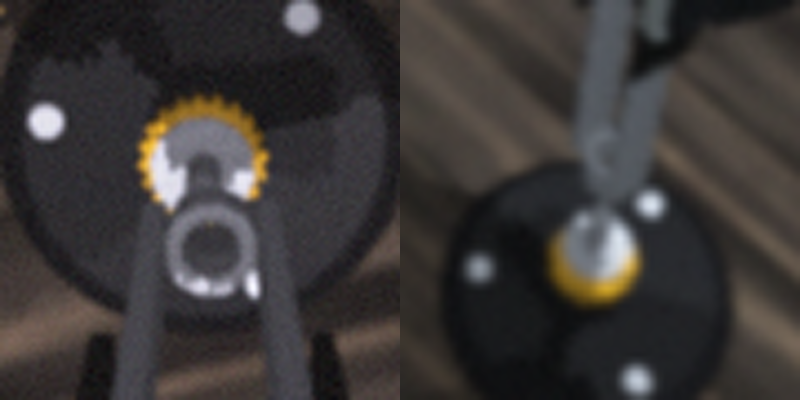

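The wrist half (scale 4.44, offset 266,148) shows the ring centred at (212,249) with the nut centre at (204,153) behind it. The scene half shows the spindle tip just below the tongs tips at about (598,213). I compute the offset.

```bash
python3 - <<'E'
from h import *
c=load('w6'); f=lambda u,v:(266+(u+.5)/4.444-.5,148+(v+.5)/4.444-.5)
y=np.radians(165.35-180); X=np.array([np.cos(y),np.sin(y)]);Y=np.array([-np.sin(y),np.cos(y)])
sp=np.array([448.1,-269.5])
for z in (97.5,95):
  d=plane(c,[f(211.5,248),f(212,203),f(212,296)],z)[:,:2]-sp; print(z,'ring-spindle X,Y',(d@X).round(1),(d@Y).round(1))
print('axis px',proj(c,[[*sp,z] for z in(67,37,30)]))
d=plane(c,[f(204,155)],32)[:,:2]-sp; print('nut',d@X,d@Y)
a=plane(c,[f(45,121),f(302,16)],12)[:,:2]; print('screws now',a)  # before: (435.2,-300.9),(427.3,-242.8)
E
```

```text
97.5 ring-spindle X,Y [ 0.1 -7.4  8.2] [1.4 1.4 1.4]
95 ring-spindle X,Y [ 0.8 -6.7  9. ] [1.4 1.4 1.5]
axis px [[311.49582812 193.18285058]
 [311.65265719 185.13073848]
 [311.68510558 183.46516486]]
nut [-1.32060947] [-0.14157223]
screws now [[ 435.11070333 -301.44760533]
 [ 427.24623386 -243.01496328]]
```

```bash
python3 -m pendant '[{"delta_rot":[0,0,0],"linear":[0,-0.14,0.5],"gripper":0.5},{"delta_rot":[0,0,0],"linear":[0,0,0.8],"gripper":0.5},{"delta_rot":[0,0,0],"linear":[0,0,0.5],"gripper":0.5},{"delta_rot":[0,0,0],"linear":[0,0,0.3],"gripper":0.5},{"delta_rot":[0,0,0],"linear":[0,0,0],"gripper":0.5}]'; python3 -m pendant '[{"delta_rot":[0,0,0],"linear":[0,0,0.2],"gripper":0.5},{"delta_rot":[0,0,0],"linear":[0,0,0.2],"gripper":0.5},{"delta_rot":[0,0,0],"linear":[0,0,0],"gripper":0.5}]'
```

```text
time_s: 11.3
eef_pos: [449.8, -269.5, 149.5]
tool_rot: [-180.0, -0.0, 165.3]
force: [-0.3, -0.0, -1.6]
gripper_width: 24.0
grasp_force: 49.3
time_s: 11.68
eef_pos: [449.8, -269.4, 145.7]
tool_rot: [180.0, -0.0, 165.3]
force: [0.6, 1.1, -1.1]
gripper_width: 24.1
grasp_force: 49.3
```

```bash
python3 -m pendant '[{"delta_rot":[0,0,0],"linear":[0,0,0.3],"gripper":0.5},{"delta_rot":[0,0,0],"linear":[0,0,0.3],"gripper":0.5},{"delta_rot":[0,0,0],"linear":[0,0,0.1],"gripper":0.5},{"delta_rot":[0,0,0],"linear":[0,0,0],"gripper":0.5}]'; python3 -m pendant '[{"delta_rot":[0,0,0],"linear":[0,0,0.3],"gripper":0.5},{"delta_rot":[0,0,0],"linear":[0,0,0.3],"gripper":0.5},{"delta_rot":[0,0,0],"linear":[0,0,0],"gripper":0.5}]'
```

```text
time_s: 12.18
eef_pos: [450.0, -269.3, 138.8]
tool_rot: [180.0, -0.0, 165.3]
force: [0.2, 1.1, -0.6]
gripper_width: 24.2
grasp_force: 49.3
time_s: 12.55
eef_pos: [449.8, -269.2, 132.3]
tool_rot: [180.0, -0.0, 165.3]
force: [0.7, 0.5, -2.9]
gripper_width: 24.1
grasp_force: 49.2
```

```bash
for i in 1; do python3 -m pendant '[{"delta_rot":[0,0,0],"linear":[0,0,0.2],"gripper":0.5},{"delta_rot":[0,0,0],"linear":[0,0,0.1],"gripper":0.5}]'; done; python3 -m pendant '[{"delta_rot":[0,0,0],"linear":[0,0,0.15],"gripper":0.5},{"delta_rot":[0,0,0],"linear":[0,0,0],"gripper":0.5}]'
```

```text
time_s: 12.8
eef_pos: [450.0, -269.4, 129.8]
tool_rot: [180.0, 0.0, 165.3]
force: [0.5, 1.4, -0.2]
gripper_width: 24.1
grasp_force: 49.4
time_s: 13.05
eef_pos: [449.9, -269.4, 128.1]
tool_rot: [-180.0, -0.0, 165.3]
force: [0.8, 1.4, -2.4]
gripper_width: 23.8
grasp_force: 49.3
```

```bash
python3 -m pendant '[{"delta_rot":[0,0,0],"linear":[0,0,0.15],"gripper":0.5},{"delta_rot":[0,0,0],"linear":[0,0,0],"gripper":0.5}]'
```

```text
time_s: 13.3
eef_pos: [449.8, -269.4, 126.7]
tool_rot: [-180.0, -0.0, 165.3]
force: [-0.1, 1.4, -1.0]
gripper_width: 24.4
grasp_force: 49.3
```

```bash
python3 -m pendant '[{"delta_rot":[0,0,0],"linear":[0,0,0.15],"gripper":0.5},{"delta_rot":[0,0,0],"linear":[0,0,0],"gripper":0.5}]' | grep -E 'eef_pos|force: \['; python3 -m pendant '[{"delta_rot":[0,0,0],"linear":[0,0,0.15],"gripper":0.5},{"delta_rot":[0,0,0],"linear":[0,0,0],"gripper":0.5}]'| grep -E 'eef_pos|force: \['; python3 -c "
from h import *
w=snap('wrist','w7'); g=cv2.cvtColor(w['pixels'],cv2.COLOR_RGB2GRAY)
for r in range(186,216,2): print(r,' '.join(f'{v:3d}' for v in g[r,296:332]))"
```

```text
eef_pos: [450.1, -269.6, 125.5]
force: [0.5, 1.9, 1.9]
eef_pos: [450.3, -269.7, 124.3]
force: [-0.1, 2.6, 5.6]
186  47  44  41  51  54  68  67  80  99 104 106 111 105 111 111 111 111 113 113 115 117 119 118 111 110 102  99 100 101 105 106  88  57  35  22  21
188  47  42  40  43  65  87  96 104 100  95 108 112 115 116 115 113 117 103 105 105 109 109 113 115 113 113 111 112 102 110 105  98  79  70  53  31
190  40  44  50  63  70  81 107 111 112 114 113 115 114 101  90  80  71  69  61  65  63  66  64  72  85 103 116 116 118 116 106 103 106 109  78  40
192  39  46  64  82  84  94  99 102 107 117 105  88  68  60  57  66  64  69  70  64  68  61  61  63  63  68  89 102 106 101  96  86  94  85  61  49
194  38  43  46  57  64  63  68  60  71  85  71  65  61  72  84  95 106 100 104 105 103  94  87  73  62  56  68  77  75  70  67  66  63  74  85  90
196  44  40  47  63  67  63  63  62  54  64  79  91 110 111 114 117 115 110 113 109 112 115 112 109 104  92  72  60  57  65  64  68  69  61  62  53
198  41  41  51  62  63  63  61  59  55  76 106 115 118 111  97  88  74  73  69  68  77  86  93 104 1
[... 530 characters left out ...]
 114 114 102  77  66  69  71  76  84  91  89  89  78  69  70  82  99 109 108  93  57  58  63  63  66  66  62
208  49  61  66  69  64  62  62  56  95 160 169 131 111 102  82  78  77  80  98 108 105  77  75  88 107 111 105  93  69  60  57  66  66  65  64  60
210  55  65  67  66  64  65  59  51  56  84 122 156 191 185 136 117 113 126 146 138 105  95  97 104 108 106  91  64  53  55  61  60  66  66  64  66
212  59  65  63  63  60  65  53  50  48  46  69 108 147 159 157 193 208 210 213 197 144 142 132 115  97  85  61  52  48  51  59  64  66  65  63  63
214  65  69  64  66  63  63  53  51  52  47  51  43  49  57  77 107 119 123 121 111 102 105  88  60  49  47  51  49  52  47  59  64  67  66  65  63
```

```bash
python3 -m pendant '[{"delta_rot":[0,0,0],"linear":[0,0,0.12],"gripper":0.5},{"delta_rot":[0,0,0],"linear":[0,0,0],"gripper":0.5}]' | grep -E 'eef_pos|force: \['; python3 -m pendant '[{"delta_rot":[0,0,0],"linear":[0,0,0.06],"gripper":0.5},{"delta_rot":[0,0,0],"linear":[0,0,0],"gripper":0.5},{"delta_rot":[0,0,0],"linear":[0,0,0],"gripper":0.5}]'| grep -E 'eef_pos|force: \['; python3 -m pendant '[{"delta_rot":[0,0,0],"linear":[0,0,0],"gripper":0.5}]'
```

```text
eef_pos: [450.6, -269.9, 123.6]
force: [0.8, 1.5, 9.0]
eef_pos: [450.8, -270.0, 123.3]
force: [-0.2, 1.8, 10.8]
time_s: 14.6
eef_pos: [450.8, -270.0, 123.3]
tool_rot: [-180.0, 0.1, 165.3]
force: [-0.2, 2.5, 10.9]
gripper_width: 23.8
grasp_force: 50.0
```

Washer push is about 9–11 N (10.9 + 1.5 weight − drag), so I release the spacer while keeping hold of the tongs.

```bash
python3 -m pendant '[{"delta_rot":[0,0,0],"linear":[0,0,0],"gripper":0.06},{"delta_rot":[0,0,0],"linear":[0,0,0],"gripper":0.06},{"delta_rot":[0,0,0],"linear":[0,0,0],"gripper":0.06},{"delta_rot":[0,0,0],"linear":[0,0,0],"gripper":0.06}]'; python3 -c "
from h import *
w=snap('wrist','w8'); g=cv2.cvtColor(w['pixels'],cv2.COLOR_RGB2GRAY)
for r in range(186,216,3): print(r,' '.join(f'{v:3d}' for v in g[r,288:340]))"
```

```text
time_s: 15.1
eef_pos: [449.7, -269.5, 121.7]
tool_rot: [-180.0, -0.0, 165.3]
force: [-0.6, -0.8, -0.6]
gripper_width: 40.3
grasp_force: 3.1
186  41  43  47  47  45  47  46  41  28  24  26  26  33  35  38  60  96 100 103 106 110 107 104 105 107 106 111 108 112 110 110 112 115 112 112 108 102  84  72  72  50  28  22  18  23  26  26  24  22  19  26  24
189  48  43  43  42  47  46  38  26  23  26  23  31  65  92  99 102 109 110 101 104 106 113 116 116 120 114 119 118 119 120 119 114 115 113 107 107 107 111 106  92  66  51  44  29  21  30  23  26  26  24  26  18
192  42  44  51  49  47  48  49  39  24  24  47  66  78  93 110 111 113 116 117 122 119 121 119 117 113 110 113 108 104 108 112 109 118 120 118 119 114 107 104 107 106  98  87  46  24  35  34  39  35  29  28  40
195  42  46  56  67  67  67  66  56  49  44  56  82 103 103 107 114 120 121 114 106  85  76  69  65  67  64  66  68  65  66  61  68  70  84  96 109 117 110 114 111 110 101  84  76  69  64  69  70  63  65  48  42
198  42  54  63  64  69  65  60  59  49  50  95 129 118 127 116 114 116  99  78  64  73  79  95 110 117 118 116 
[... 459 characters left out ...]
 112 106 106 122 123 102  66  52  52  58  61  63  65  66  63  65
207  71  69  71  64  62  58  50  50  49  44  42  45  45  84 149 190 158 121 113 105  83  66  75  75  85  81  90  87  88  87  83  75  67  69 101 118 116 107  96  89  94  83  65  56  53  50  57  62  69  66  65  69
210  66  66  68  62  53  58  53  50  43  43  46  48  40  47  43  55  75 105 116 109 101  77  66  66  74  84 107 112 103  84  73  77  74  91 110 114 112  96  73  55  51  53  54  53  52  57  59  57  62  68  69  67
213  66  66  66  62  56  54  51  46  41  49  44  41  42  43  47  48  54  65  85 120 148 147 114  97  87  79  85  89  86  83  91 102 114 115 111  97  76  54  50  54  50  50  53  49  48  55  55  54  61  69  66  72
```

The pixels show both legs clear of the spacer (legs at cols ≈290 and ≈335, ring 305–325). I lift straight up and carry the tongs to the stand.

```bash
python3 -m pendant '[{"delta_rot":[0,0,0],"linear":[0,0,-0.3],"gripper":0.06},{"delta_rot":[0,0,0],"linear":[0,0,-0.7],"gripper":0.06},{"delta_rot":[0,0,0],"linear":[0,0,-1.0],"gripper":0.06},{"delta_rot":[0,0,0],"linear":[0,0,-1.0],"gripper":0.06},{"delta_rot":[0,0,0],"linear":[0,0,-1.2],"gripper":0.06},{"delta_rot":[0,0,0],"linear":[0,0,-1.0],"gripper":0.06},{"delta_rot":[0,0,0],"linear":[0,0,0],"gripper":0.06}]' | grep -E 'eef|force: \['; python3 - <<'E'
from h import *
w=snap('wrist','w9'); s=snap('scene','s9')
P=proj(w,[[448.1,-269.5,z] for z in (67,55,45,37,30)]).round(1); print(P.tolist())
# spacer top ring brightness around expected location
g=cv2.cvtColor(w['pixels'],cv2.COLOR_RGB2GRAY); x,y=P[2].astype(int)
for r in range(y-16,y+18,3): print(r,' '.join(f'{v:3d}' for v in g[r,x-20:x+21]))
print(sensors.read_state()['gripper_width'])
E
python3 -m pendant '[{"delta_rot":[0,0,0],"linear":[0.21,1.27,0],"gripper":0.06},{"delta_rot":[0,0,0],"linear":[0.43,2.54,0],"gripper":0.06},{"delta_rot":[0,0,0],"linear":[0.86,5.08,0],"gripper":0.06},{"delta_rot":[0,0,0],"linear":[0.86,5.08,0],"gripper":0.06},{"delta_rot":[0,0,0],"linear":[0.86,5.08,0],"gripper":0.06},{"delta_rot":[0,0,0],"linear":[0.64,3.81,0],"gripper":0.06},{"delta_rot":[0,0,0],"linear":[0.43,2.54,0],"gripper":0.06},{"delta_rot":[0,0,5.1],"linear":[0,0,0],"gripper":0.06},{"delta_rot":[0,0,0],"linear":[0,0,0],"gripper":0.06},{"delta_rot":[0,0,0],"linear":[0,0,0],"gripper":0.06}]'
```

```text
eef_pos: [450.4, -269.8, 175.0]
force: [-0.2, -0.1, -0.6]
[[315.2, 190.8], [315.2, 187.5], [315.1, 184.9], [315.1, 183.0], [315.0, 181.4]]
168  49  55  54  49  31  29  29  36  29  33  26  36  31  37  60  62  51  64  89  86  69  62  79  75  58  36  41  40  33  29  32  28  29  26  32  26  32  24  28  28  28
171  50  52  50  53  46  33  32  29  29  40  59  90  86  97 110 116 118 117 117 119 119 118 119 119 124 129 120 107  72  49  44  29  32  27  26  29  27  28  30  31  27
174  52  50  53  54  53  48  49  70  93  96 106 114 116 122 122 125 124 127 126 130 129 130 129 127 125 127 118 118 113 109 101  67  41  30  38  49  47  50  49  45  47
177  46  48  53  50  45  53  70 108 169 193 152 124 124 128 126 125 120 115 117 112 111 108 111 117 125 126 130 126 128 116 115 109  91  54  49  51  52  47  49  50  52
180  49  50  48  47  50  66 123 179 210 219 233 217 143  96  78  79  86  93  97  97  95  94  97  82  80  82  97 112 124 122 117 123 143 137  82  54  53  50  52  52  52
183  52  49  51  45  59 104 153 156 201 232 225 177 111 112 124 129 125 119 109 106 106 109 113 119 124 121 108  90 105 1
[... 510 characters left out ...]
  60  57  63  62  59  62  56  69  63  68
195  65  55  55  60  56  64  57  61  56  57  59  62  83 148 193 225 228 224 213 210 211 210 221 219 214 195 164  99  58  58  58  56  64  56  56  59  61  65  72  77  75
198  59  59  58  62  61  58  65  59  59  60  61  58  59  53  59  64  77  97 116 119 110 109 102  78  62  59  58  62  59  55  59  59  57  59  63  60  59  64  68  72  74
201  59  62  58  58  58  56  56  57  59  58  61  59  58  59  59  61  58  60  60  57  62  55  59  61  62  62  58  60  60  59  57  57  61  63  61  59  60  61  61  72  72
40.23530541256384
time_s: 17.38
eef_pos: [472.8, -12.9, 173.8]
tool_rot: [-180.0, -0.0, 160.3]
force: [0.0, 0.3, -1.6]
gripper_width: 39.8
grasp_force: 3.1
```

```bash
python3 - <<'E'
from h import *
w=snap('wrist','w10'); st=sensors.read_state(); e=st['eef_pos']; print(e)
e=np.array([472.8,-12.9,173.8]); y=np.radians(160.3-180); X=np.array([np.cos(y),np.sin(y),0]);Y=np.array([-np.sin(y),np.cos(y),0])
print('tips pred',proj(w,[[*e[:2],93]+s*15*Y-6*X for s in(-1,1)]).round(1).tolist())
c=np.array([470.9,-13.8,0])
print('walls z55 inner near/far mid, left/right:',proj(w,[c+[0,0,55]-8*X,c+[0,0,55]+8*X,c+[0,0,55]-28*Y,c+[0,0,55]+28*Y,c+[0,0,65]-8*X,c+[0,0,5]-35*X-45*Y,c+[0,0,5]-35*X+45*Y]).round(1).tolist())
g=cv2.cvtColor(w['pixels'],cv2.COLOR_RGB2GRAY)
for r in range(160,216,2): print(r,' '.join(f'{v:3d}' for v in g[r,282:346:2]))
E
```

```text
[472.84583685 -13.08559139 173.87289842]
tips pred [[295.6, 194.6], [336.5, 194.5]]
walls z55 inner near/far mid, left/right: [[313.9, 179.6], [313.9, 198.1], [280.7, 188.9], [347.2, 188.9], [314.0, 182.0], [266.8, 141.4], [361.0, 141.4]]
160 241 173 175 173 177 174 173 175 175 175 173 189 220 222 221 224 220 222 222 225 223 224 224 223 224 223 225 227 224 223 224 224
162 248 184 171 173 172 173 173 168 172 170 175 173 182 208 207 216 218 206 199 219 205 190 193 208 218 193 208 221 219 220 225 225
164 250 192 172 173 172 176 178 174 177 180 176 178 176 179 175 178 183 176 181 184 177 176 177 177 182 177 178 186 184 208 226 226
166 247 169 176 187 183 172 190 185 173 175 175 174 200 172 177 177 174 174 176 176 174 174 177 177 172 175 175 175 186 210 222 220
168 187 114 116 126 123 113 127 123 118 118 119 115 139 118 115 119 125 126 131 128 123 124 124 123 126 126 126 122 131 136 140 161
170 115 105  98  99  98 100 102 106 105 105 104 107 103 105 104 103 105 100 107 106 106 106 104 104 101 107 102 101  98 102  99 106
172  95  97 104 102 102  98 105 104 103 105 108 101 104 106 105 106 1
[... 2134 characters left out ...]
 181 182 171  93  83  85  89 164 179 168
206 172 191 171  84  88  78  79 178 188 175 166 186 184 158 177 184 188 198 182 179 177 193 190 180 179  98  79  90  83 130 181 189
208 244 246 196  83  83  79  96 242 244 244 244 244 245 245 244 246 249 248 249 249 248 249 249 248 248 129  75  83  84 156 250 249
210 246 245 143  79  83  70 121 244 245 244 237 237 238 239 240 240 242 242 243 244 243 243 247 247 247 163  75  91  86 115 241 242
212 155 144  92  87  82  75 102 178 179 179 179 180 178 178 177 177 182 179 188 206 205 204 207 203 202 134  70  77  87  93 192 204
214  79  77  83  86  82  77  81  85  84  89  86  84  86  85  83  81  85  84  81  87  83  82  85  80  82  80  75  80  90  86  86  91
```

Tips and holder walls line up within 1 mm in the pixels. I lower in stages, watching the force.

```bash
python3 -m pendant '[{"delta_rot":[0,0,0],"linear":[0,0,1.0],"gripper":0.06},{"delta_rot":[0,0,0],"linear":[0,0,1.5],"gripper":0.06},{"delta_rot":[0,0,0],"linear":[0,0,0.8],"gripper":0.06},{"delta_rot":[0,0,0],"linear":[0,0,0.6],"gripper":0.06},{"delta_rot":[0,0,0],"linear":[0,0,0.6],"gripper":0.06},{"delta_rot":[0,0,0],"linear":[0,0,0],"gripper":0.06}]'|grep -E 'eef|force: \['; python3 -m pendant '[{"delta_rot":[0,0,0],"linear":[0,0,0.4],"gripper":0.06},{"delta_rot":[0,0,0],"linear":[0,0,0],"gripper":0.06}]'
```

```text
eef_pos: [472.8, -13.0, 128.6]
force: [0.8, -0.2, -1.7]
time_s: 18.42
eef_pos: [473.0, -12.9, 124.9]
tool_rot: [-180.0, -0.0, 160.2]
force: [-0.6, 0.1, -1.5]
gripper_width: 40.2
grasp_force: 3.1
```

Tips are inside the walls (z ≈ 44) with no force. I continue down.

```bash
python3 -m pendant '[{"delta_rot":[0,0,0],"linear":[0,0,0.8],"gripper":0.06},{"delta_rot":[0,0,0],"linear":[0,0,0.8],"gripper":0.06},{"delta_rot":[0,0,0],"linear":[0,0,0.8],"gripper":0.06},{"delta_rot":[0,0,0],"linear":[0,0,0.8],"gripper":0.06},{"delta_rot":[0,0,0],"linear":[0,0,0.4],"gripper":0.06},{"delta_rot":[0,0,0],"linear":[0,0,0],"gripper":0.06}]'|grep -E 'eef|force: \['; python3 -m pendant '[{"delta_rot":[0,0,0],"linear":[0,0,0.15],"gripper":0.06},{"delta_rot":[0,0,0],"linear":[0,0,0],"gripper":0.06}]'|grep -E 'eef|force: \['; python3 -m pendant '[{"delta_rot":[0,0,0],"linear":[0,0,0.15],"gripper":0.06},{"delta_rot":[0,0,0],"linear":[0,0,0],"gripper":0.06}]'
```

```text
eef_pos: [472.8, -13.0, 88.7]
force: [0.0, -0.1, -1.1]
eef_pos: [473.1, -12.9, 87.6]
force: [-0.4, 0.4, -1.2]
time_s: 19.68
eef_pos: [473.0, -12.9, 85.9]
tool_rot: [-180.0, -0.0, 160.2]
force: [0.1, -1.0, -0.6]
gripper_width: 39.9
grasp_force: 3.1
```

```bash
python3 -m pendant '[{"delta_rot":[0,0,0],"linear":[0,0,0.15],"gripper":0.06},{"delta_rot":[0,0,0],"linear":[0,0,0],"gripper":0.06}]'|grep -E 'eef|force: \['; python3 -m pendant '[{"delta_rot":[0,0,0],"linear":[0,0,0.1],"gripper":0.06},{"delta_rot":[0,0,0],"linear":[0,0,0],"gripper":0.06},{"delta_rot":[0,0,0],"linear":[0,0,0],"gripper":0.06}]'
```

```text
eef_pos: [473.4, -13.0, 84.7]
force: [-0.6, -0.1, 2.3]
time_s: 20.3
eef_pos: [473.3, -13.0, 83.7]
tool_rot: [180.0, 0.0, 160.2]
force: [-0.4, 0.2, 4.4]
gripper_width: 39.9
grasp_force: 3.4
```

Tongs are down on the plate. I release and withdraw.

```bash
python3 -m pendant '[{"delta_rot":[0,0,0],"linear":[0,0,0],"gripper":-0.1},{"delta_rot":[0,0,0],"linear":[0,0,0],"gripper":-0.3},{"delta_rot":[0,0,0],"linear":[0,0,0],"gripper":-1},{"delta_rot":[0,0,0],"linear":[0,0,0],"gripper":-1},{"delta_rot":[0,0,0],"linear":[0,0,0],"gripper":-1},{"delta_rot":[0,0,0],"linear":[0,0,-1.0],"gripper":-1},{"delta_rot":[0,0,0],"linear":[0,0,-3.0],"gripper":-1},{"delta_rot":[0,0,0],"linear":[0,0,-4.0],"gripper":-1},{"delta_rot":[0,0,0],"linear":[0,0,-4.0],"gripper":-1},{"delta_rot":[0,0,0],"linear":[0,0,0],"gripper":-1}]'; python3 -m pendant '[{"delta_rot":[0,0,0],"linear":[3.5,-4.7,0],"gripper":-1},{"delta_rot":[0,0,0],"linear":[0,-5.0,0],"gripper":-1},{"delta_rot":[0,0,0],"linear":[0,0,0],"gripper":-1},{"delta_rot":[0,0,0],"linear":[0,0,0],"gripper":-1}]'; python3 - <<'E'
from h import *
w=snap('wrist','w11'); st=sensors.read_state(); print(st['eef_pos'])
c=w; im=w['pixels']; hsv=cv2.cvtColor(im,cv2.COLOR_RGB2HSV)
y=np.radians(-19.8); X=np.array([np.cos(y),np.sin(y),0]);Y=np.array([-np.sin(y),np.cos(y),0]); s=np.array([470.9,-13.8,0])
P=proj(w,[s+[0,0,123]-19*Y,s+[0,0,123]+19*Y,s+[0,0,132],s+[0,0,125]-24*Y,s+[0,0,125]+24*Y]).round(1); print(P.tolist())
S=proj(w,[[448.1,-269.5,z] for z in(67,49,35)]).round(1); print(S.tolist())
# leg tops are light, crosshead/plates dark
x0,y0=P[:,0].min()-15,P[:,1].mean()-16
g=cv2.cvtColor(im,cv2.COLOR_RGB2GRAY)
for r in range(int(y0),int(y0)+34,3): print(r,int(x0),' '.join(f'{v:3d}' for v in g[r,int(x0):int(P[:,0].max())+15:2]))
# stationary check in the scene picture against the first one
a=load('scene0')['pixels'].astype(int); b=snap('scene','s11')['pixels'].astype(int)
d=(abs(a-b).max(2)>60).astype(np.uint8); print([(cv2.boundingRect(k)) for k in blobs(d,12)])
E
```

```text
time_s: 21.55
eef_pos: [475.1, -13.1, 207.2]
tool_rot: [179.8, 0.3, 160.1]
force: [-0.7, 0.4, -1.5]
gripper_width: 85.3
grasp_force: 0.0
time_s: 22.05
eef_pos: [407.2, -91.9, 203.4]
tool_rot: [180.0, -0.0, 160.2]
force: [0.5, 0.5, -0.2]
gripper_width: 85.5
grasp_force: 0.0
[407.332457   -91.48672204 203.3159164 ]
[[415.3, 244.8], [464.5, 244.6], [444.2, 249.3], [409.5, 245.8], [472.0, 245.6]]
[[158.1, 285.3], [165.6, 276.7], [170.9, 270.5]]
230 394 189 157  51  55  51  53  54  57  65 150 189 184 189 189 187 185 175 154 148 149 155 150 134  75  68  68  76  75  75  79  82  84  67  45  43  39  39  47  67  75  74  81  81  81  84  86  82
233 394 187 139  49  53  53  50  49  50  63  72 122 134 130 140 153 131  83  46  49  51  51  44  44  44  41  46  62  72  76  74  71  70  83  84  63  38  41  45  54  79  83  88  85  85  88  91  92
236 394 239 171  46  50  51  53  51  57  62  89 165 177 191 190 189 190 182 134  49  49  47  42  45  40  40  41  37  56  66  76  70  68  73  81 165 183  84  46  52  91  90  91  92  89  95  98  99
239 394  87  83  52  49  53  49  49  57  61 181 243 222 193 197 199
[... 1562 characters left out ...]
43  31  37  37  36  37  69  81  82  81  81  82  87  90  90  88  87  86  84  81  81  86  83  90  87  93  95  88  81  72  71  64  62  65
[(61, 361, 8, 13), (72, 354, 34, 33), (144, 342, 35, 58), (181, 335, 23, 30), (373, 320, 9, 6), (375, 315, 8, 5), (99, 292, 34, 50), (253, 284, 29, 31), (78, 273, 21, 26), (305, 232, 9, 11), (299, 214, 20, 20), (271, 169, 30, 38), (0, 153, 8, 14), (294, 152, 25, 40), (266, 152, 20, 12), (306, 135, 6, 4), (280, 135, 18, 16), (298, 126, 20, 6), (68, 123, 9, 9), (273, 119, 9, 12), (277, 101, 39, 27), (281, 94, 12, 11), (279, 60, 5, 15), (249, 60, 17, 12), (285, 40, 15, 17), (274, 37, 64, 59), (307, 32, 22, 7), (262, 7, 63, 32), (0, 4, 286, 396), (245, 0, 41, 7)]
```

```bash
python3 -c "
from station import hand_in; print(hand_in())"
```

```text
the job is handed in; nothing more can be done
None
```

The job is handed in after about 22 s: the spacer is down on the spindle after a press of roughly 9–11 N against the washer (worked out from the wrist force, not measured directly), the tongs are back upright in their holder, and nothing else was deliberately touched.

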